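# Shut the mirrored cabinet door with the hook pole

## Robot

A 6-joint arm with a two-finger parallel gripper is mounted at the origin on the work surface. World frame = base frame: x ahead of the robot, y to its left, z up, the work surface at z = 0. Lengths are in mm, angles in rad, forces in N, time in s.
With the tool pointing down it reaches from about 200 to 875 mm from the base axis. Payload 3.4 kg.
Tool frame: the origin (TCP) lies at the very end of the fingers, on their centre line; the grasp point (between the pads) lies 19 mm behind it (bot.grip_point_offset is the distance from the TCP to the grasp point, in mm); z points along the fingers, y is the line along which they close (so a half turn about z gives the same grasp; the last joint's range is limited). The gripper opens to 94 mm and grips with 3 to 60 N. Pads are 16 mm wide; open, the fingers measure 119 mm over their backs; the gripper's body (75 mm by 177 mm) begins 78 mm behind the grasp point.
Start: joints at [1.204, 0.276, 1.505, -0, 1.361, -0.121], TCP at [139.932, 557.749, 205.493] pointing down, gripper open.
Joint ranges: [-2.89, 2.89], [-0.75, 2.08], [0.22, 2.7], [-1.18, 4.32], [0.11, 2.71], [-2.7, 2.7]. Speed limits (rad/s): [2.57, 2.57, 3.14, 3.14, 3.14, 3.14].

## Interface

Orientations are given as a rotation vector (axis times angle).
In Python, from workcell import bot, viewer, finish_job gives the robot as it stands.
- The arm moves only by the tool move_arm, never from a script. Its argument "rows" is one flat list of numbers, 7 for each row, row after row: the shift along the tool's x, y, z in cm, then the turn, a rotation vector about the tool's x, y, z in degrees, then the finger opening in cm, from 0 to 9.4. In form: [tx, ty, tz, rx, ry, rz, fingers, tx, ty, tz, rx, ry, rz, fingers, ...]. A call has 1 to 8 rows; each row is the pose to reach, as a shift and turn from the pose commanded when the call began, along the tool's axes at that moment; what a row does not reach only later rows make up. A row lasts 1/8 s, in which the tool goes at most 62.5 mm and 10.7 degrees, less where a joint would pass 70% of its speed; a pose out of reach is approached as far as the arm can. A call with a gripper value outside its range is refused whole. The fingers move at their own pace and stop on an object; the grip force is fixed at half the most. Time passes only in rows, so rows that repeat a pose let the fingers close. It gives the time, the measured TCP pose, the force, the opening and the grip force at its end, in the units of the state.
- bot.sense(): the state, without advancing time (a new reading comes with each control period).
- viewer.get_image(name): name is "side" or "top" or "wrist"; returns (picture, depth): 400x640x3 uint8, red, green, blue; 400x640 float32, mm along the optical axis (not along the pixel's ray), 0 where there is no reading.
- viewer.camera_params(name): a dict with "camera_matrix" (3x3 intrinsics, pixels), "dist" ([k1, k2, p1, p2, k3] as OpenCV has them; the pictures are not rectified), "pose" (4x4, takes a point from camera to world coordinates). Camera axes: x right, y down, z forward; pixel columns grow to the right and rows downward; lengths in mm; the calibration is good to about 2 mm. A picture is of the moment at which its call begins: read the wrist's pose just before it. camera_params takes no time and is no camera call; for the wrist camera it gives the pose at the moment of the call.
- finish_job(): hands the job in; it is judged then, once.
The state is a dict: "t": time; "joint_positions": joint angles; "joint_vel": joint speeds; "tau": joint torques, N m; "tcp_pos": TCP position; "tcp_rot": TCP orientation; "wrist_force": force on the tool from outside, world axes, zero at the start; "ft_torque": the same for the moment, N m; "opening": finger opening in mm; "grasp_force": force on a finger pad.
Only numpy, scipy, OpenCV 4.12 (cv2) and the standard library are available. Lean on these libraries where they do the work, as an engineer would, in place of code of your own. Each camera call takes 0.05 s, during which the arm holds its last target. There are 200 camera calls.

## Task

The mirrored door of the medicine cabinet stands open. Take the hooked pole from its rest, lower the hook into the ring eye on the door and, with the hook in the eye, swing the door shut and press it home with a firm but careful push (about 12 N; never as much as 30 N). Then put the pole back in its rest as you found it; touch the cabinet and its door with the pole only, do not slam the door, and leave the other things on the ledge where they are.

Things in the scene. Friction and masses are not known exactly. Their poses are not given: they have to be found in the camera images.
- cabinet: White medicine cabinet with a mirrored swing door, fixed on two feet on the ledge. Origin on the ledge under the centre of its carcass; carcass 120 deep (x) x 270 wide (y), from 50 to 260 above the ledge. Local -x is the front (towards the robot), z up. This name includes the door and the ring eye.
- door (a joint): Door angle, rad: 0 = shut, grows as the free edge swings out to the cabinet's -x (to 1.5). Panel 260 wide, 210 high, 18 thick, from 50 to 260 above the ledge, on a vertical hinge at its +y edge. The hinge is stiff (0.3 N m of friction): the door stays where it is left. No catch; a hard stop at 0.
- door_pivot (a point): Point on the vertical hinge axis, 235 above the ledge, in the mid-plane of the panel; fixed to the cabinet, axes as cabinet. From here the panel extends at angle q in the direction (-sin q, -cos q) of these axes; its mirrored outer face looks along (-cos q, sin q).
- ring_eye (a point): Centre of the flat-lying steel ring eye (hole vertical, 26 inside, 40 outside, 7 thick) on the door's outer face, 235 above the ledge, 200 from the hinge axis along the panel, 45 out from its mid-plane. Turns with the door: x square into the door, y towards the hinge, z up. Its shank is sprung along x: gives 1 mm per 2 N, 12 mm at most, and returns.
- pole: Loose hook pole, 204 long, about 140 g. Origin on its axis, 100 from the butt; x runs from butt to hook end, z is up as it lies in its rest. White flat-sided plastic handle from x=-100 to +10, 20 wide (y), 24 high (z); then a steel rod of 8 diameter to x=+100, bent square down (-z) to the tip. Best gripped firmly at x=-30, across y.
- hook_tip (a point): Lower end of the hook, in the pole's frame at (100, 0, -49) mm; the hook leg is 8 in diameter. Axes as pole.
- rest_seat (a point): Where the pole's origin lies in its grey rest, 75 above the ledge; x towards the hook end, z up. Fixed base 170 x 70 x 10 with two cradles 14 thick, U-shaped, open and flared upward to at most 28 above the pole axis: at x=-85 for the handle (26 wide, floor 12 below the axis), at x=+35 for the rod (14 wide, floor 4 below). Between them the handle is free for the fingers.
- cup: Bystander: frosted plastic cup, 72 across, 90 high, origin under its centre.
- brush_head: Bystander: spare brush head lying on the ledge, 76 long, 21 high, origin under its centre.
- lotion_tube: Bystander: white hand lotion tube standing on its cap, 56 wide, 147 high, origin under its cap.
- rinse_bottle: Bystander: mouth rinse bottle, 60 across, 160 high, origin under its centre.
- cotton_jar: Bystander: glass jar, 72 across, 100 high, origin under its centre.
- soap: Bystander: bar of soap 75 x 50 x 22 in a fixed open dish 120 x 85 x 22, origin under the soap's centre.
Not all that is in view belongs to the job. What is shaped like the pole but black is not meant.

How it is judged (in metres and radians):
On the way, in this order (a step that is already met when the one before it is completed fails the run):
1. the hook tip is down through the ring eye while the door still stands open (horizontal distance between hook_tip and ring_eye below 0.015 m and z of hook_tip in the frame of ring_eye between -0.05 and -0.005 m and value of joint door above 0.45 rad), for 0.2 s.
2. with the hook in the eye, the door is shut and pressed home with more than 7 N (horizontal distance between hook_tip and ring_eye below 0.015 m and z of hook_tip in the frame of ring_eye between -0.05 and -0.005 m and value of joint door below 0.025 rad and contact force between pole and cabinet above 7 N), for 0.2 s.
At the end, for the whole second after the job is handed in: The door is shut (angle under 0.035 rad) and the pole lies at rest in both cradles of its rest, hook down: its origin within 20 mm sideways and 6 mm in height of the rest's seat, lined up within 0.1 rad, tilted less than 0.15 rad (value of joint door below 0.035 rad and horizontal distance between pole and rest_seat below 0.02 m and z of pole in the frame of rest_seat between -0.006 and 0.006 m and angle between the x axis of pole and the x axis of rest_seat, either way round below 0.1 rad and angle between pole's own z axis and vertical below 0.15 rad and linear speed of pole below 0.02 m/s); the robot touches nothing.
It fails at once if the pole bears on the cabinet, door or eye with more than 30 N (contact force between pole and cabinet above 30 N).
It fails at once if the gripper or arm touches the cabinet, door or eye (contact force between any of the arm, the fingers and cabinet above 1 N).
It fails at once if the door is slammed (faster than 1.5 rad/s) (velocity of joint door below -1.5 rad/s).
It fails at once if a bystander is moved more than 25 mm (distance of any of cup, brush_head, lotion_tube, rinse_bottle, cotton_jar, soap from where it was at the start of the episode above 0.025 m).
It also fails if it takes over 67 s, if anything falls off the work surface, if the arm or the gripper's body presses on something with over 40 N, if the wrist force passes 120 N, or if a joint passes its speed limit or range.

## Working session

There is one attempt and no reset: what is moved stays moved. The work goes in short steps, Python scripts to look and compute and a tool call to move; the robot and the scene stay as the last step left them, time stands still between calls to the robot, and variables do not carry over. Pictures are saved under pics/ and viewed, at most 10 in all, crops included, and the job is handed in when it is done.

Besides the shell and the picture viewer there is one more tool, called after ">>>" by a JSON object that holds its "fn" and its "kwargs". move_arm: Moves the arm, as the interface text tells. Its arguments: {"type":"object","properties":{"rows":{"type":"array"}},"required":["rows"]}

```bash
mkdir -p pics && ls && cat > h.py <<'E'
import numpy as np, cv2
from workcell import bot, viewer
def snap(n,f=None):
    p=viewer.camera_params(n); im,d=viewer.get_image(n)
    np.savez(f'{n}.npz',im=im,d=d,K=p['camera_matrix'],D=p['dist'],T=p['pose'])
    if f: cv2.imwrite(f'pics/{f}.png',im[:,:,::-1])
    return im,d,p
def load(n):
    z=np.load(f'{n}.npz'); return z['im'],z['d'],dict(camera_matrix=z['K'],dist=z['D'],pose=z['T'])
def ray(p,uv):
    uv=np.asarray(uv,float).reshape(-1,1,2)
    n=cv2.undistortPoints(uv,np.array(p['camera_matrix']),np.array(p['dist'],float)).reshape(-1,2)
    return np.c_[n,np.ones(len(n))]
def atz(p,uv,z):
    T=np.array(p['pose']); r=ray(p,uv)@T[:3,:3].T
    return T[:3,3]+r*((z-T[2,3])/r[:,2])[:,None]
def cloud(d,p):
    v,u=np.mgrid[:d.shape[0],:d.shape[1]]
    r=ray(p,np.c_[u.ravel(),v.ravel()])*d.reshape(-1,1)
    T=np.array(p['pose']); return (r@T[:3,:3].T+T[:3,3]).reshape(*d.shape,3)
E
python3 - <<'E'
from h import *
for n in('side','top','wrist'):
    im,d,p=snap(n,n+'0'); print(n,np.round(p['pose'],2).tolist(),np.round(p['camera_matrix'],0).tolist())
print(bot.sense())
E
```

```text
pics
side [[0.99, -0.07, 0.09, 315.76], [-0.12, -0.62, 0.77, -1240.82], [-0.0, -0.78, -0.63, 1129.29], [0.0, 0.0, 0.0, 1.0]] [[519.0, 0.0, 325.0], [0.0, 519.0, 192.0], [0.0, 0.0, 1.0]]
top [[0.0, -0.99, 0.11, 333.64], [-1.0, -0.01, -0.01, -57.64], [0.01, -0.11, -0.99, 1501.36], [0.0, 0.0, 0.0, 1.0]] [[457.0, 0.0, 329.0], [0.0, 457.0, 200.0], [0.0, 0.0, 1.0]]
wrist [[0.24, 0.94, 0.25, 68.6], [0.97, -0.24, -0.06, 574.96], [-0.0, 0.25, -0.97, 383.79], [0.0, 0.0, 0.0, 1.0]] [[336.0, 0.0, 319.0], [0.0, 336.0, 202.0], [0.0, 0.0, 1.0]]
{'t': 0.15, 'joint_positions': array([ 1.20401883e+00,  2.76422662e-01,  1.50579423e+00,  3.54322535e-06,
        1.36072552e+00, -1.21033617e-01]), 'joint_vel': array([ 0.00057201, -0.00112228, -0.00220666, -0.00057232, -0.00067245,
        0.00076182]), 'tau': array([-5.52107231e-04, -4.04925978e+01, -2.37434220e+01,  6.99448516e-02,
        3.15953675e-02, -1.25887495e-04]), 'tcp_pos': array([139.75711195, 557.32801441, 204.83806876]), 'tcp_rot': array([-3.85003713e-01, -3.11757971e+00,  2.05590812e-03]), 'wrist_force': array([ 0.22327363, -0.0128816 , -0.08896136]), 'ft_torque': array([-0.03359026,  0.00444258, -0.05162919]), 'grasp_force': 0.0, 'opening': 94.45294714912114}
```

View pics/top0.png

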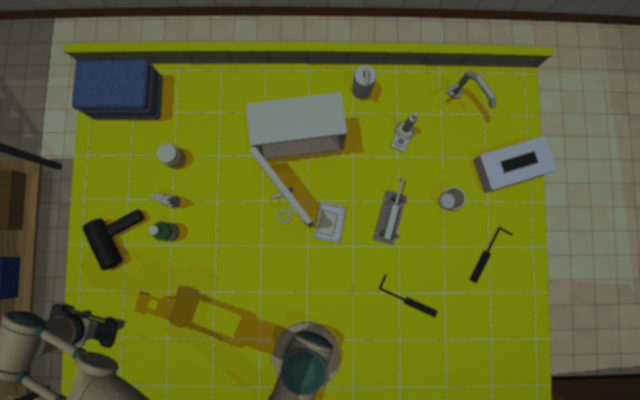

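View pics/side0.png

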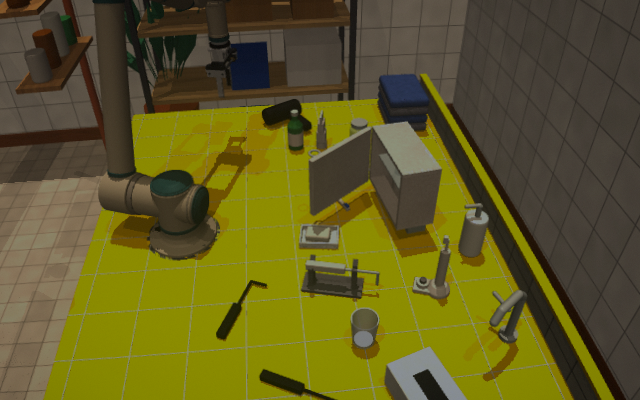

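The top view shows the white pole in the grey rest at about (392,215), with its hook end up at (402,180). The black poles at (408,300) and (490,255) are decoys. The door top runs from (255,150) to (312,224), and the ring eye is at about (284,215). The soap is at (330,222) and the cup at (452,198). I'll confirm this in one enlarged crop while I measure.

```bash
python3 - <<'E'
from h import *
im,d,p=load('top'); P=cloud(d,p)
a=cv2.resize(im[130:250,240:420],None,fx=4.4,fy=4.4,interpolation=cv2.INTER_CUBIC)
a=cv2.convertScaleAbs(a,alpha=1.6)
cv2.imwrite('pics/crop1.png',a[:,:,::-1][:600,:800])
z=P[:,:,2]
print('table z',np.median(z[300:360,480:530]))
# pole region
m=np.zeros(z.shape,bool); m[165:250,365:412]=1
for lo,hi in((60,72),(72,82),(82,96),(96,120)):
    q=m&(z>lo)&(z<hi); v,u=np.nonzero(q); 
    if len(u): print('rest',lo,hi,len(u),u.min(),u.max(),v.min(),v.max(),np.round(P[q].mean(0),1))
q=m&(z>78)&(z<96)
c=P[q][:,:2]; print(cv2.fitLine(c.astype(np.float32),cv2.DIST_HUBER,0,.01,.01).ravel())
m[:]=0; m[140:235,245:325]=1
q=m&(z>250)&(z<270); v,u=np.nonzero(q)
c=P[q][:,:2]; print('door+carc top',len(c))
q2=q.copy(); q2[:162]=0; c=P[q2][:,:2]
l=cv2.fitLine(c.astype(np.float32),cv2.DIST_HUBER,0,.01,.01).ravel();print('door',len(c),l,np.round(P[q2][:,2].mean(),1))
s=(c-l[2:])@l[:2]; print(l[2:]+l[:2]*s.min(),l[2:]+l[:2]*s.max())
m[:]=0; m[175:228,262:300]=1
q=m&(z>220)&(z<246); v,u=np.nonzero(q)
print('eye');print(np.c_[u,v,np.round(P[q])][:: 1].astype(int).tolist())
m[:]=0; m[85:145,240:350]=1
q=m&(z>240)&(z<275); print('cab',cv2.minAreaRect(P[q][:,:2].astype(np.float32)),P[q][:,2].mean())
E
```

```text
table z 0.08885366131642058
rest 60 72 19 383 401 178 237 [ 448.5 -265.    67.6]
rest 72 82 104 382 403 177 239 [ 479.5 -277.3   78.3]
rest 82 96 300 379 404 177 239 [ 434.5 -265.4   87.6]
rest 96 120 21 391 405 193 199 [ 504.6 -283.5   99.8]
[ 9.6116465e-01 -2.7597556e-01  4.5531198e+02 -2.7068948e+02]
door+carc top 790
door 521 [  0.78411216   0.6206192  493.9799      50.22127   ] 260.8
[411.70252545 -14.90067477] [581.54083368 119.52513471]
eye
[[268, 175, 544, 102, 245], [269, 176, 541, 99, 245], [272, 180, 530, 90, 245], [274, 183, 521, 85, 244], [277, 187, 513, 79, 222], [280, 190, 502, 68, 245], [287, 199, 477, 48, 245], [292, 208, 452, 34, 239], [282, 209, 450, 62, 237], [283, 209, 450, 59, 238], [284, 209, 449, 56, 239], [285, 209, 450, 54, 236], [286, 209, 450, 51, 236], [290, 209, 450, 40, 233], [291, 209, 450, 37, 239], [292, 209, 450, 34, 238], [293, 209, 450, 31, 238], [279, 210, 447, 70, 236], [280, 210, 447, 67, 239], [281, 210, 447, 64, 239], [282, 210, 446, 61, 244], [283, 210, 446, 59, 243], [284, 210, 447, 56, 241], [285, 210, 447, 54, 237], [286, 210, 447, 51, 23
[... 1846 characters left out ...]
1], [281, 220, 419, 64, 239], [282, 220, 419, 61, 238], [285, 220, 419, 53, 239], [286, 220, 419, 50, 240], [287, 220, 419, 47, 240], [288, 220, 419, 45, 239], [279, 221, 416, 70, 239], [280, 221, 416, 67, 240], [281, 221, 416, 64, 243], [282, 221, 416, 61, 241], [283, 221, 416, 58, 241], [284, 221, 416, 56, 237], [285, 221, 416, 53, 242], [286, 221, 416, 50, 242], [287, 221, 417, 48, 234], [288, 221, 416, 45, 236], [281, 222, 413, 64, 242], [282, 222, 413, 61, 238], [283, 222, 413, 58, 240], [284, 222, 413, 56, 237], [285, 222, 414, 53, 236], [286, 222, 414, 50, 235]]
cab ((702.5925903320312, 26.80829620361328), (120.90950012207031, 270.9180908203125), 7.7980451583862305) 261.04858770549157
```

View pics/crop1.png

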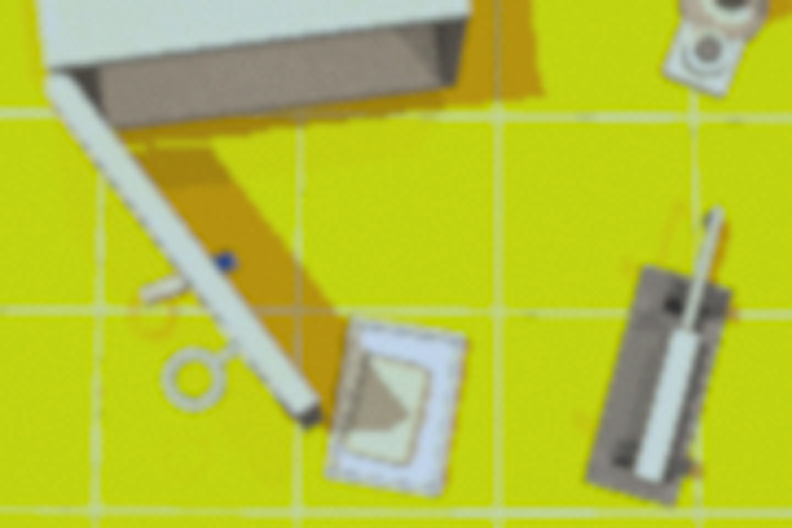

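The crop confirms it: the white handle and steel rod lie in the grey rest, with the handle from about (650,465) to (683,340) and the hook at (714,215). The ring eye is at (195,380). The brush head lies low under the door. Three checks agree: the eye from its pixels is (431.5,58), from the door geometry it is (431,58), and the hinge comes out at cabinet-local (-70,130), which is as it should be.

```bash
cat >> h.py <<'E'
from scipy.spatial.transform import Rotation as Ro
def go(x,y,z,yaw):
    "tool shift (cm) & rz (deg) to TCP xyz with pole direction (-tool x) at yaw deg"
    s=bot.sense(); R=Ro.from_rotvec(s['tcp_rot']); c,n=np.cos(np.radians(yaw)),np.sin(np.radians(yaw))
    G=Ro.from_matrix(np.array([[-c,n,0],[-n,-c,0],[0,0,-1.]]) if 0 else np.c_[[-c,-n,0],[-n,c,0],[0,0,-1.]])
    print((x,y,z,yaw),'shift',np.round(R.inv().apply(np.array([x,y,z])-s['tcp_pos'])/10,2),'turn',np.round((R.inv()*G).as_rotvec(degrees=True),2))
E
python3 - <<'E'
from h import *
im,d,p=load('top'); P=cloud(d,p); z=P[:,:,2]
m=np.zeros(z.shape,bool); m[195:248,375:412]=1
hsv=cv2.cvtColor(im,cv2.COLOR_RGB2HSV)
q=m&(z>83)&(z<92)&(hsv[:,:,2]>120)&(hsv[:,:,1]<60)
v,u=np.nonzero(q); X=atz(p,np.c_[u,v],87)[:,:2].astype(np.float32)
r=cv2.minAreaRect(X); print(len(X),r,cv2.fitLine(X,cv2.DIST_HUBER,0,.01,.01).ravel())
l=cv2.fitLine(X,cv2.DIST_HUBER,0,.01,.01).ravel(); s=(X-l[2:])@l[:2]; print(l[2:]+l[:2]*s.min(),l[2:]+l[:2]*s.max())
print('hook',atz(p,[[402.3,178.9]],79), 'handle ends',atz(p,[[387.7,235.7],[395.2,207.3]],87))
go(139.8,557.3,330,-14); go(420,-262,330,-14)
print(bot.sense()['tcp_pos'])
E
```

```text
131 ((426.22076416015625, -263.97271728515625), (14.053236961364746, 101.7669906616211), 73.58113098144531) [ 9.5887423e-01 -2.8383142e-01  4.2681314e+02 -2.6394568e+02]
[ 377.48175 -249.34335] [ 475.0675  -278.22922]
hook [[ 561.8111959  -301.33066441   79.        ]] handle ends [[ 382.23457755 -252.24579175   87.        ]
 [ 470.7361626  -276.49655313   87.        ]]
(139.8, 557.3, 330, -14) shift [ -0.    -0.02 -12.52] turn [-0.08 -0.01 -0.08]
(420, -262, 330, -14) shift [-47.11 -72.67 -12.43] turn [-0.08 -0.01 -0.08]
[139.75711195 557.32801441 204.83806876]
```

>>> {"fn": "move_arm", "kwargs": {"rows": [0, 0, -12.5, 0, 0, 0, 9.4, 0, 0, -12.5, 0, 0, 0, 9.4, 0, 0, -12.5, 0, 0, 0, 9.4]}}

```text
t: 0.52
tcp_pos: [140.7, 560.0, 335.9]
tcp_rot: [0.385, 3.115, 0.017]
wrist_force: [-0.4, -0.4, -1.4]
opening: 93.9
grasp_force: 0.0
```

```bash
python3 -c "
from h import *
go(441,-268,250,-16.3)"
```

```text
(441, -268, 250, -16.3) shift [-49.26 -73.09   7.87] turn [0.62 0.06 2.22]
```

>>> {"fn": "move_arm", "kwargs": {"rows": [-49, -73, 0, 0, 0, 2.2, 9.4, -49, -73, 0, 0, 0, 2.2, 9.4, -49, -73, 0, 0, 0, 2.2, 9.4, -49, -73, 0, 0, 0, 2.2, 9.4, -49, -73, 0, 0, 0, 2.2, 9.4, -49, -73, 0, 0, 0, 2.2, 9.4, -49, -73, 0, 0, 0, 2.2, 9.4, -49, -73, 0, 0, 0, 2.2, 9.4]}}

```text
t: 1.52
tcp_pos: [308.7, 85.5, 329.4]
tcp_rot: [-0.444, -3.109, -0.0]
wrist_force: [2.1, 0.1, -0.7]
opening: 94.1
grasp_force: 0.0
```

```bash
python3 -c "
from h import *
go(441,-268,330,-16.3)"
```

```text
(441, -268, 330, -16.3) shift [-22.59 -30.23  -0.08] turn [ 0.   -0.05  0.05]
```

>>> {"fn": "move_arm", "kwargs": {"rows": [-22.6, -30.2, 0, 0, 0, 0, 9.4, -22.6, -30.2, 0, 0, 0, 0, 9.4, -22.6, -30.2, 0, 0, 0, 0, 9.4, -22.6, -30.2, 0, 0, 0, 0, 9.4, -22.6, -30.2, 0, 0, 0, 0, 9.4, -22.6, -30.2, 0, 0, 0, 0, 9.4, -22.6, -30.2, 0, 0, 0, 0, 9.4, -22.6, -30.2, 8, 0, 0, 0, 9.4]}}

```text
t: 2.52
tcp_pos: [443.7, -268.0, 269.7]
tcp_rot: [0.446, 3.103, -0.006]
wrist_force: [0.7, -0.3, -0.7]
opening: 93.9
grasp_force: 0.0
```

>>> {"fn": "move_arm", "kwargs": {"rows": [0, 0, 2, 0, 0, 0, 9.4, 0, 0, 2, 0, 0, 0, 9.4, 0, 0, 2, 0, 0, 0, 9.4]}}

```text
t: 2.9
tcp_pos: [441.8, -265.6, 248.9]
tcp_rot: [0.444, 3.109, -0.001]
wrist_force: [-0.3, 0.3, 0.5]
opening: 94.3
grasp_force: 0.0
```

```bash
python3 - <<'E'
from h import *
im,d,p=snap('wrist','wrist1'); P=cloud(d,p); z=P[:,:,2]
print(bot.sense()['tcp_pos'])
hsv=cv2.cvtColor(im,cv2.COLOR_RGB2HSV)
near=np.hypot(P[:,:,0]-441,P[:,:,1]+268)<130
q=near&(z>82)&(z<92)&(hsv[:,:,1]<60)&(hsv[:,:,2]>110)
q=cv2.morphologyEx(q.astype(np.uint8),cv2.MORPH_OPEN,np.ones((5,5)))
n,L,S,C=cv2.connectedComponentsWithStats(q); i=1+S[1:,4].argmax(); print(S[i])
v,u=np.nonzero(L==i); X=atz(p,np.c_[u,v],87)[:,:2].astype(np.float32)
print(cv2.minAreaRect(X))
q=near&(z>75)&(z<82)&(hsv[:,:,1]<60); 
if q.any(): print('rod',cv2.fitLine(P[q][:,:2].astype(np.float32),cv2.DIST_HUBER,0,.01,.01).ravel())
go(441,-268,56,-16.3)
E
```

```text
[ 442.0290936  -265.91301896  249.3256212 ]
[ 306  117   19   98 1680]
((421.2599182128906, -263.9513854980469), (18.23923110961914, 99.74647521972656), 73.92533111572266)
rod [ 9.6430796e-01 -2.6478320e-01  5.1612317e+02 -2.9058286e+02]
(441, -268, 56, -16.3) shift [ 0.09 -0.22 19.33] turn [-0.04  0.13  0.05]
```

View pics/wrist1.png

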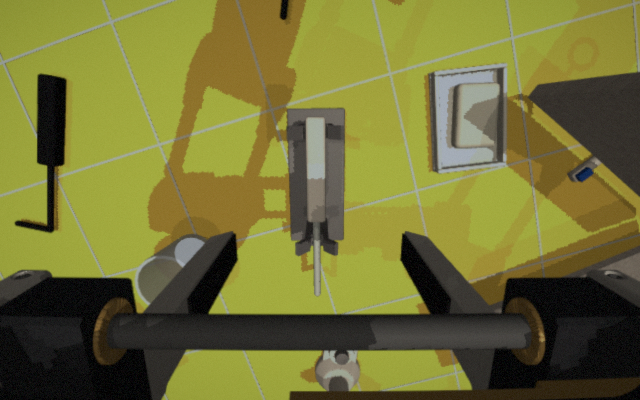

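The wrist view shows the white pole lying between the cradles, with the handle from (316,117) to (316,222) and the hook near (318,290), centred between the fingers. The cup at (165,260) is clear. I'll descend and grip.

>>> {"fn": "move_arm", "kwargs": {"rows": [0.1, -0.3, 5, 0, 0, 0, 7, 0.1, -0.3, 9, 0, 0, 0, 5, 0.1, -0.3, 13, 0, 0, 0, 5, 0.1, -0.3, 16, 0, 0, 0, 5, 0.1, -0.3, 18, 0, 0, 0, 5, 0.1, -0.3, 19.3, 0, 0, 0, 5, 0.1, -0.3, 19.3, 0, 0, 0, 5, 0.1, -0.3, 19.3, 0, 0, 0, 5]}}

```text
t: 3.95
tcp_pos: [440.5, -269.2, 56.0]
tcp_rot: [0.445, 3.108, -0.002]
wrist_force: [0.3, 0.3, 0.2]
opening: 49.9
grasp_force: 0.0
```

>>> {"fn": "move_arm", "kwargs": {"rows": [0, 0, 0, 0, 0, 0, 2.5, 0, 0, 0, 0, 0, 0, 2, 0, 0, 0, 0, 0, 0, 1, 0, 0, 0, 0, 0, 0, 0, 0, 0, 0, 0, 0, 0, 0, 0, 0, 0, 0, 0, 0, 0, 0, 0, 0, 0, 0, 0, 0]}}

```text
t: 4.82
tcp_pos: [439.7, -268.6, 55.1]
tcp_rot: [0.445, 3.11, -0.0]
wrist_force: [-0.1, -0.9, 3.5]
opening: 19.8
grasp_force: 30.0
```

>>> {"fn": "move_arm", "kwargs": {"rows": [0, 0, -1, 0, 0, 0, 0, 0, 0, -2.5, 0, 0, 0, 0, 0, 0, -6, 0, 0, 0, 0, 0, 0, -11, 0, 0, 0, 0, 0, 0, -16, 0, 0, 0, 0, 0, 0, -21, 0, 0, 0, 0, 0, 0, -25, 0, 0, 0, 0, 0, 0, -26.5, 0, 0, 0, 0]}}

```text
t: 5.82
tcp_pos: [440.3, -269.0, 323.2]
tcp_rot: [0.444, 3.105, -0.004]
wrist_force: [-0.3, -0.4, -1.5]
opening: 19.7
grasp_force: 30.0
```

```bash
python3 - <<'E'
from h import *
s=bot.sense(); print(s['tcp_pos'],s['wrist_force'],s['opening'])
# pre pose above eye, pole yaw -35
yaw=-35; c,n=np.cos(np.radians(yaw)),np.sin(np.radians(yaw))
go(431.3-130*c,58-130*n,320,yaw)
E
```

```text
[ 440.26175152 -269.04520392  323.22470488] [-0.30142502 -0.39064949 -1.45519294] 19.658008439746737
(np.float64(324.8102342424311), np.float64(132.564936725636), 320, -35) shift [22.34 35.31  0.14] turn [-0.07  0.3  18.72]
```

>>> {"fn": "move_arm", "kwargs": {"rows": [3, 5, 0, 0, 0, 2.5, 0, 6, 10, 0, 0, 0, 5, 0, 9, 15, 0, 0, 0, 8, 0, 12, 20, 0, 0, 0, 10, 0, 15, 25, 0, 0, 0, 13, 0, 18, 30, 0, 0, 0, 16, 0, 21, 34, 0, 0, 0, 18, 0, 22.3, 35.3, 0, 0, 0, 18.7, 0]}}

```text
t: 6.82
tcp_pos: [322.4, 134.8, 319.1]
tcp_rot: [-0.939, -2.996, 0.0]
wrist_force: [0.1, 0.1, -1.2]
opening: 19.8
grasp_force: 30.0
```

>>> {"fn": "move_arm", "kwargs": {"rows": [0, 0, 0, 0, 0, 0, 0, 0, 0, 0, 0, 0, 0, 0, 0, 0, 0, 0, 0, 0, 0]}}

```text
t: 7.2
tcp_pos: [325.0, 131.9, 319.7]
tcp_rot: [-0.947, -2.995, 0.001]
wrist_force: [0.2, -0.2, -1.1]
opening: 19.8
grasp_force: 30.0
```

```bash
python3 - <<'E'
from h import *
s=bot.sense(); print(s['tcp_pos'],s['tcp_rot'],s['opening'])
im,d,p=snap('wrist'); 
im2,d2,p2=snap('top')
im3,d3,p3=snap('side')
a=cv2.convertScaleAbs(cv2.resize(im2[150:250,240:340],(400,400),interpolation=cv2.INTER_CUBIC),alpha=1.5)
b=cv2.convertScaleAbs(cv2.resize(im3[90:240,260:410],(400,400),interpolation=cv2.INTER_CUBIC),alpha=1.5)
cv2.imwrite('pics/c2.png',np.hstack([a,b])[:,:,::-1])
# projections
def proj(p,X):
    T=np.linalg.inv(p['pose']); return cv2.projectPoints(np.array(X,float),cv2.Rodrigues(T[:3,:3])[0],T[:3,3],np.array(p['camera_matrix']),np.array(p['dist'],float))[0].reshape(-1,2)
tip=s['tcp_pos']+Ro.from_rotvec(s['tcp_rot']).apply([-130,0,-19+49])
top=tip+[0,0,53]
print('tip',tip); print('top view',proj(p2,[tip,top,[431.3,58,238]]),'side',proj(p3,[tip,top,[431.3,58,238]]))
E
```

```text
[324.9684525  131.92335745 319.68452419] [-9.46760536e-01 -2.99517296e+00  8.20160333e-04] 19.800007679855053
tip [431.33538345  57.1924108  289.66183922]
top view [[281.82584525 214.045024  ]
 [279.88053869 212.35898703]
 [283.27521729 215.56445362]] side [[313.9998079  137.80757571]
 [313.70944528 122.46691378]
 [314.23545224 152.02033382]]
```

View pics/c2.png

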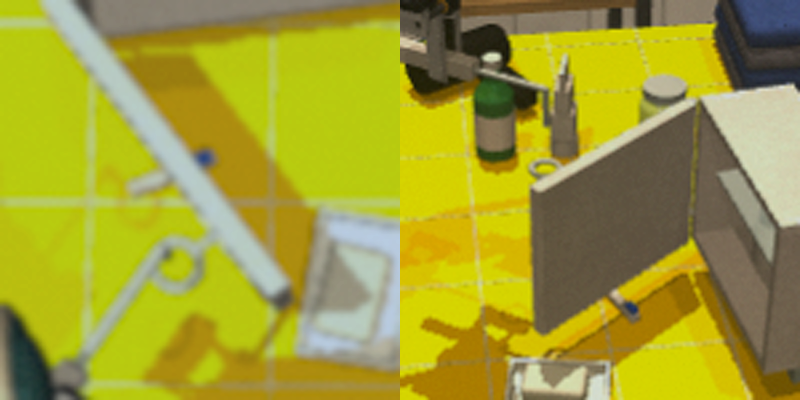

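The left half shows the hook corner at about (165,250), just short of the ring centre at (176,263). The right half shows the tip at about (549,122), above the ring at (545,168). I'll measure the hook and ring with the same camera depth.

```bash
python3 - <<'E'
from h import *
s=bot.sense()
im,d,p=load('top'); P=cloud(d,p); z=P[:,:,2]
m=np.zeros(z.shape,bool); m[200:250,250:300]=1
q=m&(z>322)&(z<352)&(P[:,:,0]>330)
X=P[q]; l=cv2.fitLine(X[:,:2].astype(np.float32),cv2.DIST_HUBER,0,.01,.01).ravel()
dr=l[:2]*np.sign(l[0]); t=(X[:,:2]-l[2:])@dr; k=t>-60
print(len(X),dr,np.degrees(np.arctan2(dr[1],dr[0])),'end',l[2:]+dr*t.max(),'z',np.median(X[:,2]))
for lo in range(330,440,15):
    w=(X[:,0]>=lo)&(X[:,0]<lo+15); 
    if w.any(): print(lo,X[w].mean(0).round(1),w.sum())
q=m&(z>225)&(z<246)&(P[:,:,0]<452); v,u=np.nonzero(q);X=atz(p,np.c_[u,v],238.5)[:,:2]
n=np.array([-.6206,.784]);  # outward
X=X[((X-[431,58])**2).sum(1)<23**2]
print('ring',cv2.minEnclosingCircle(X.astype(np.float32)))
im,d,p=load('wrist'); P=cloud(d,p)
im=cv2.convertScaleAbs(im,alpha=1.5); cv2.imwrite('pics/w2.png',im[:,:,::-1])
E
```

```text
142 [ 0.8243854  -0.56602883] -34.473766 end [434.75016315  56.91130125] z 344.34887586875163
330 [343.2 109.2 338.5] 1
345 [352.4 110.7 348.4] 23
360 [366.6 105.1 344.3] 25
375 [382.1  93.6 343.5] 23
390 [397.6  82.8 344.4] 24
405 [413.2  72.1 344.2] 23
420 [427.8  61.4 343.6] 23
ring ((431.49884033203125, 55.959259033203125), 20.71994972229004)
```

View pics/w2.png

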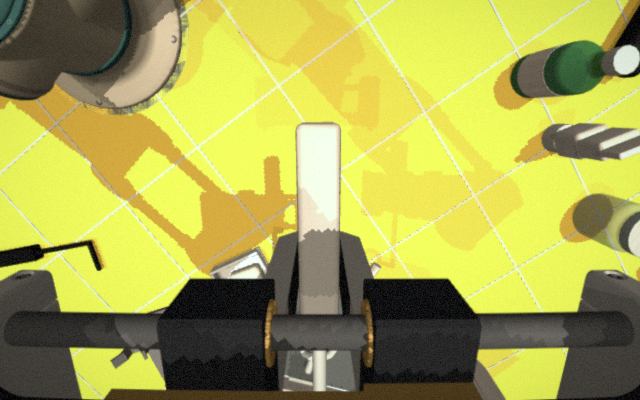

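The wrist view shows the pole held straight, running from (318,125) to the fingers, with the ring in view below the rod at about (318,355). Hook and ring agree to about 2 mm, so I'll lower in stages.

>>> {"fn": "move_arm", "kwargs": {"rows": [-0.1, -0.1, 1.5, 0, 0, 0, 0, -0.1, -0.1, 3, 0, 0, 0, 0, -0.1, -0.1, 4, 0, 0, 0, 0, -0.1, -0.1, 5, 0, 0, 0, 0, -0.1, -0.1, 5.5, 0, 0, 0, 0, -0.1, -0.1, 6, 0, 0, 0, 0, -0.1, -0.1, 6, 0, 0, 0, 0]}}

```text
t: 8.22
tcp_pos: [324.7, 131.4, 259.8]
tcp_rot: [-0.944, -2.996, 0.0]
wrist_force: [0.3, -0.3, -1.5]
opening: 19.8
grasp_force: 30.0
```

>>> {"fn": "move_arm", "kwargs": {"rows": [0, 0, 0.7, 0, 0, 0, 0, 0, 0, 1.4, 0, 0, 0, 0, 0, 0, 2, 0, 0, 0, 0, 0, 0, 2.5, 0, 0, 0, 0, 0, 0, 2.8, 0, 0, 0, 0, 0, 0, 2.8, 0, 0, 0, 0, 0, 0, 2.8, 0, 0, 0, 0, 0, 0, 2.8, 0, 0, 0, 0]}}

```text
t: 9.22
tcp_pos: [325.0, 131.4, 232.2]
tcp_rot: [0.944, 2.996, 0.001]
wrist_force: [0.7, 0.3, -2.0]
opening: 19.7
grasp_force: 30.0
```

```bash
python3 - <<'E'
from h import *
s=bot.sense(); print(s['tcp_pos'],s['wrist_force'])
im2,d2,p2=snap('top'); im3,d3,p3=snap('side')
a=cv2.convertScaleAbs(cv2.resize(im2[180:240,250:310],(400,400),interpolation=cv2.INTER_CUBIC),alpha=1.5)
b=cv2.convertScaleAbs(cv2.resize(im3[110:210,270:370],(400,400),interpolation=cv2.INTER_CUBIC),alpha=1.5)
cv2.imwrite('pics/c3.png',np.hstack([a,b])[:,:,::-1])
# plan: tool poses along the swing, leg 9 mm into door side
H=np.array([615.6,146.5]); a0=np.radians(7.8)
R=Ro.from_rotvec(s['tcp_rot']); 
for q in np.r_[np.arange(1.038,0,-.1),0.0]:
    w=q+0  # door frame
    A=lambda v:np.array([v[0]*np.cos(a0)-v[1]*np.sin(a0),v[0]*np.sin(a0)+v[1]*np.cos(a0)])
    along=A([-np.sin(q),-np.cos(q)]); out=A([-np.cos(q),np.sin(q)])
    leg=H+200*along+(45-9)*out
    yaw=np.interp(q,[0,.9,1.04],[7.8,-35,-35]); c,n=np.cos(np.radians(yaw)),np.sin(np.radians(yaw))
    T=leg-130*np.array([c,n]); print(round(q,2),leg.round(1),end=' '); go(T[0],T[1],s['tcp_pos'][2],yaw)
E
```

```text
[325.00385252 131.42949645 232.16765501] [ 0.65497838  0.3405555  -1.9842179 ]
1.04 [436.4  50.7] (np.float64(329.88800228464305), np.float64(125.27667245454256), np.float64(232.16765501126102), np.float64(-35.0)) shift [-0.76 -0.22 -0.01] turn [0.02 0.01 0.02]
0.94 [446.8  33.3] (np.float64(340.34623663086006), np.float64(107.86284703572942), np.float64(232.16765501126102), np.float64(-35.0)) shift [-2.61 -1.04 -0.01] turn [0.02 0.01 0.02]
0.84 [459.  17.] (np.float64(348.79625068911866), np.float64(86.00384034265765), np.float64(232.16765501126102), np.float64(-32.05155555555556)) shift [-4.56 -2.35 -0.01] turn [ 0.02  0.01 -2.93]
0.74 [472.7   2. ] (np.float64(357.1654272663762), np.float64(61.6425619888323), np.float64(232.16765501126102), np.float64(-27.296000000000003)) shift [-6.64 -3.87 -0.01] turn [ 0.02  0.01 -7.69]
0.64 [487.8 -11.5] (np.float64(367.7579078133152), np.float64(38.31435572706552), np.float64(232.16765501126102), np.float64(-22.540444444444447)) shift [-8.85 -5.17 -0.01] turn [ 2.000e-02  1.000e-02 -1.244e+01]
0.54 [504.2 -23.5] (np.float64(380.4537368929681)
[... 790 characters left out ...]
+01 -8.100e+00 -1.000e-02] turn [ 2.000e-02  2.000e-02 -3.147e+01]
0.14 [579.2 -53.4] (np.float64(449.25751181060855), np.float64(-56.239739079982705), np.float64(232.16765501126102), np.float64(1.2373333333333232)) shift [-20.95  -8.25  -0.  ] turn [ 2.000e-02  2.000e-02 -3.622e+01]
0.04 [599.4 -56.1] (np.float64(470.07932795263247), np.float64(-69.6375819936604), np.float64(232.16765501126102), np.float64(5.992888888888877)) shift [-23.42  -8.15  -0.  ] turn [ 2.000e-02  2.000e-02 -4.098e+01]
0.0 [607.1 -56.5] (np.float64(478.27897296860135), np.float64(-74.17835311838326), np.float64(232.16765501126102), np.float64(7.8)) shift [-24.35  -8.05  -0.  ] turn [ 2.000e-02  2.000e-02 -4.278e+01]
```

View pics/c3.png

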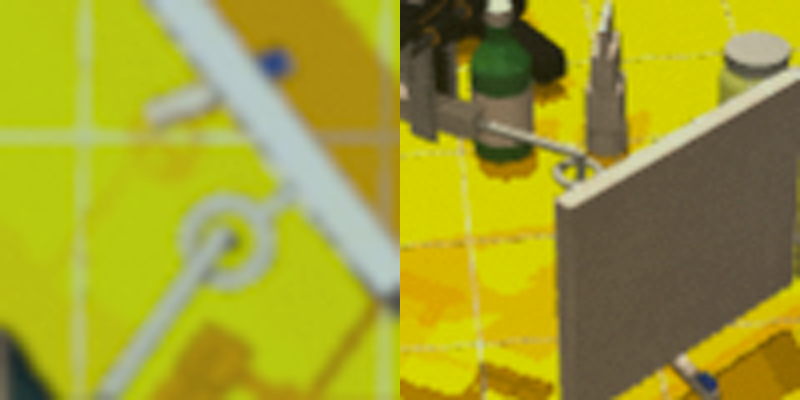

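The left half shows the hook bend at (228,240), centred in the ring at (226,240). The right half shows the leg going down through the ring. I'll start the swing at about 0.4 rad/s.

>>> {"fn": "move_arm", "kwargs": {"rows": [-0.8, -0.2, 0, 0, 0, 0, 0, -1.7, -0.6, 0, 0, 0, 0, 0, -2.6, -1.0, 0, 0, 0, 0, 0, -3.6, -1.7, 0, 0, 0, -1.4, 0, -4.6, -2.4, 0, 0, 0, -3, 0, -5.6, -3.1, 0, 0, 0, -5.3, 0, -6.6, -3.9, 0, 0, 0, -7.7, 0, -7.7, -4.5, 0, 0, 0, -10, 0]}}

```text
t: 10.32
tcp_pos: [361.7, 49.3, 231.7]
tcp_rot: [-0.678, -3.066, 0.001]
wrist_force: [-1.1, 0.9, -1.2]
opening: 19.9
grasp_force: 30.0
```

```bash
cat > plan.py <<'E'
from h import *
import sys
s=bot.sense(); print(s['tcp_pos'].round(1),s['wrist_force'].round(1),s['opening'])
H=np.array([615.6,146.5]); a0=np.radians(7.8); z=231.5
A=lambda v:np.array([v[0]*np.cos(a0)-v[1]*np.sin(a0),v[0]*np.sin(a0)+v[1]*np.cos(a0)])
for q in eval(sys.argv[1]):
    leg=H+200*A([-np.sin(q),-np.cos(q)])+(45-9)*A([-np.cos(q),np.sin(q)])
    yaw=np.interp(q,[0,.9,1.04],[7.8,-35,-35]); c,n=np.cos(np.radians(yaw)),np.sin(np.radians(yaw))
    T=leg-130*np.array([c,n]); print(round(q,2),end=' '); go(T[0],T[1],z,yaw)
# door angle by top camera: panel top edge
im,d,p=snap('top'); P=cloud(d,p); Z=P[:,:,2]
L=(P[:,:,:2]-[702.6,26.8])@np.array([[np.cos(a0),-np.sin(a0)],[np.sin(a0),np.cos(a0)]])
k=(Z>253)&(Z<267)&(L[:,:,0]<-58)&(abs(L[:,:,1])<160)&(L[:,:,0]>-340); X=L[k].astype(np.float32)
l=cv2.fitLine(X,cv2.DIST_HUBER,0,.01,.01).ravel(); l[:2]*=-np.sign(l[1])
print('door pts',len(X),'q',np.arctan2(-l[0],-l[1]),l[2:])
E
python3 plan.py "[.64,.59,.54,.49,.44,.39,.34,.29]"
```

```text
[361.7  49.3 231.7] [-1.1  0.9 -1.2] 19.902927949638006
0.64 (np.float64(367.5250143479569), np.float64(38.76946374714284), 231.5, np.float64(-22.635555555555552)) shift [-0.97 -0.71  0.02] turn [-0.04 -0.08 -2.32]
0.59 (np.float64(373.59751367591673), np.float64(27.543773969662254), 231.5, np.float64(-20.257777777777772)) shift [-1.99 -1.47  0.02] turn [-0.04 -0.08 -4.69]
0.54 (np.float64(380.1800736462624), np.float64(16.65040820564296), 231.5, np.float64(-17.88)) shift [-3.05 -2.18  0.02] turn [-0.04 -0.08 -7.07]
0.49 (np.float64(387.2548710331266), np.float64(6.112630178800224), 231.5, np.float64(-15.502222222222219)) shift [-4.14 -2.84  0.02] turn [-0.04 -0.08 -9.45]
0.44 (np.float64(394.80301791296074), np.float64(-4.047238607566541), 231.5, np.float64(-13.124444444444443)) shift [-5.25 -3.44  0.02] turn [ -0.04  -0.08 -11.83]
0.39 (np.float64(402.8046109488623), np.float64(-13.80786774462333), 231.5, np.float64(-10.746666666666666)) shift [-6.39 -3.99  0.02] turn [ -0.03  -0.08 -14.2 ]
0.34 (np.float64(411.2387829241011), np.float64(-23.14896423472651), 231.5, np.float64(-8.368888888888886)) shift [-7.55 -4.48  0.02] turn [ -0.03  -0.08 -16.58]
0.29 (np.float64(420.08375639296554), np.float64(-32.051316147106384), 231.5, np.float64(-5.991111111111109)) shift [-8.72 -4.92  0.01] turn [ -0.03  -0.08 -18.96]
door pts 786 q 0.71067816 [-151.19473    31.037683]
```

>>> {"fn": "move_arm", "kwargs": {"rows": [-1.0, -0.7, 0, 0, 0, -2.3, 0, -2.0, -1.5, 0, 0, 0, -4.7, 0, -3.1, -2.2, 0, 0, 0, -7, 0, -4.1, -2.8, 0, 0, 0, -9.4, 0, -5.2, -3.4, 0, 0, 0, -11.8, 0, -6.4, -4.0, 0, 0, 0, -14.2, 0, -7.5, -4.5, 0, 0, 0, -16.6, 0, -8.7, -4.9, 0, 0, 0, -19, 0]}}

```text
t: 11.38
tcp_pos: [419.8, -32.0, 231.8]
tcp_rot: [-0.164, -3.136, 0.002]
wrist_force: [-2.0, -0.0, -0.7]
opening: 19.9
grasp_force: 30.0
```

```bash
python3 plan.py "[.24,.19,.14,.11,.08,.05,.02,0]"
```

```text
[419.8 -32.  231.8] [-2.  -0.  -0.7] 19.905159376160686
0.24 (np.float64(429.3168993122553), np.float64(-40.49683351556095), 231.5, np.float64(-3.6133333333333324)) shift [-1.04 -0.74  0.03] turn [-0.07 -0.09 -2.38]
0.19 (np.float64(438.9147825123057), np.float64(-48.46858638820128), 231.5, np.float64(-1.2355555555555542)) shift [-2.07 -1.44  0.03] turn [-0.07 -0.09 -4.76]
0.14 (np.float64(448.85323886234346), np.float64(-55.95083994648365), 231.5, np.float64(1.1422222222222222)) shift [-3.14 -2.08  0.03] turn [-0.06 -0.09 -7.13]
0.11 (np.float64(454.9694788443196), np.float64(-60.19914531550747), 231.5, np.float64(2.568888888888889)) shift [-3.79 -2.44  0.03] turn [-0.06 -0.09 -8.56]
0.08 (np.float64(461.1939181358271), np.float64(-64.26306659970744), 231.5, np.float64(3.9955555555555557)) shift [-4.45 -2.78  0.03] turn [-0.06 -0.09 -9.99]
0.05 (np.float64(467.5210070446244), np.float64(-68.13985124334928), 231.5, np.float64(5.4222222222222225)) shift [-5.12 -3.09  0.03] turn [ -0.06  -0.09 -11.41]
0.02 (np.float64(473.94512600936787), np.float64(-71.82691352884216), 231.5, np.float64(6.848888888888888)) shift [-5.8  -3.39  0.03] turn [ -0.06  -0.09 -12.84]
0 (np.float64(478.27897296860135), np.float64(-74.17835311838326), 231.5, np.float64(7.8)) shift [-6.26 -3.58  0.03] turn [ -0.06  -0.09 -13.79]
door pts 838 q 0.31568098 [-106.84653     7.839989]
```

>>> {"fn": "move_arm", "kwargs": {"rows": [-1.0, -0.7, 0, 0, 0, -2.4, 0, -2.1, -1.4, 0, 0, 0, -4.8, 0, -3.1, -2.1, 0, 0, 0, -7.1, 0, -3.8, -2.4, 0, 0, 0, -8.6, 0, -4.4, -2.8, 0, 0, 0, -10, 0, -4.8, -2.9, 0, 0, 0, -10.8, 0, -5.1, -3.1, 0, 0, 0, -11.4, 0, -5.1, -3.1, 0, 0, 0, -11.4, 0]}}

```text
t: 12.42
tcp_pos: [468.0, -67.0, 231.9]
tcp_rot: [-0.148, 3.138, 0.0]
wrist_force: [-0.6, -1.4, -1.0]
opening: 19.7
grasp_force: 30.0
```

```bash
python3 plan.py "[.05,.02,0]"
```

```text
[468.  -67.  231.9] [-0.6 -1.4 -1. ] 19.719326655246896
0.05 (np.float64(467.5210070446244), np.float64(-68.13985124334928), 231.5, np.float64(5.4222222222222225)) shift [ 0.06 -0.11  0.04] turn [ 0.01  0.02 -0.01]
0.02 (np.float64(473.94512600936787), np.float64(-71.82691352884216), 231.5, np.float64(6.848888888888888)) shift [-0.55 -0.54  0.04] turn [ 0.01  0.02 -1.44]
0 (np.float64(478.27897296860135), np.float64(-74.17835311838326), 231.5, np.float64(7.8)) shift [-0.96 -0.81  0.04] turn [ 0.01  0.02 -2.39]
door pts 849 q 0.06746788 [-75.705414    2.0286613]
```

>>> {"fn": "move_arm", "kwargs": {"rows": [-0.3, -0.3, 0, 0, 0, -0.7, 0, -0.5, -0.5, 0, 0, 0, -1.4, 0, -0.7, -0.6, 0, 0, 0, -1.9, 0, -0.9, -0.75, 0, 0, 0, -2.4, 0, -0.9, -0.75, 0, 0, 0, -2.4, 0, -0.9, -0.75, 0, 0, 0, -2.4, 0]}}

```text
t: 13.22
tcp_pos: [477.4, -73.4, 232.0]
tcp_rot: [-0.214, 3.134, 0.0]
wrist_force: [-2.4, -0.4, -1.0]
opening: 19.5
grasp_force: 30.0
```

```bash
python3 plan.py "[0]"
```

```text
[477.4 -73.4 232. ] [-2.4 -0.4 -1. ] 19.461211160447586
0 (np.float64(478.27897296860135), np.float64(-74.17835311838326), 231.5, np.float64(7.8)) shift [-0.08 -0.09  0.05] turn [0.02 0.   0.02]
door pts 849 q 0.023121312 [-70.78739     2.5469294]
```

>>> {"fn": "move_arm", "kwargs": {"rows": [-0.1, -0.05, 0, 0, 0, 0, 0, -0.2, -0.05, 0, 0, 0, 0, 0, -0.3, -0.05, 0, 0, 0, 0, 0, -0.3, -0.05, 0, 0, 0, 0, 0]}}

```text
t: 13.78
tcp_pos: [479.4, -73.5, 231.8]
tcp_rot: [0.214, -3.132, -0.001]
wrist_force: [-4.9, 0.4, 1.0]
opening: 19.9
grasp_force: 30.0
```

>>> {"fn": "move_arm", "kwargs": {"rows": [-0.1, 0, 0, 0, 0, 0, 0, -0.2, 0, 0, 0, 0, 0, 0, -0.2, 0, 0, 0, 0, 0, 0, -0.2, 0, 0, 0, 0, 0, 0]}}

```text
t: 14.28
tcp_pos: [480.4, -73.3, 231.8]
tcp_rot: [0.214, -3.13, -0.0]
wrist_force: [-7.3, -0.1, 0.4]
opening: 19.6
grasp_force: 30.0
```

>>> {"fn": "move_arm", "kwargs": {"rows": [-0.1, 0, 0, 0, 0, 0, 0, -0.2, 0, 0, 0, 0, 0, 0, -0.2, 0, 0, 0, 0, 0, 0, -0.2, 0, 0, 0, 0, 0, 0]}}

```text
t: 14.78
tcp_pos: [481.5, -73.1, 231.8]
tcp_rot: [0.214, -3.128, -0.0]
wrist_force: [-9.7, -0.6, 2.5]
opening: 20.0
grasp_force: 30.0
```

```bash
python3 plan.py "[0]"
```

```text
[481.5 -73.1 231.8] [-9.7 -0.6  2.5] 19.990707289071455
0 (np.float64(478.27897296860135), np.float64(-74.17835311838326), 231.5, np.float64(7.8)) shift [ 0.33 -0.06  0.03] turn [ 0.03 -0.34  0.03]
door pts 836 q 0.02114959 [-70.562614    1.6545761]
```

>>> {"fn": "move_arm", "kwargs": {"rows": [-0.1, 0, 0, 0, 0, 0, 0, -0.2, 0, 0, 0, 0, 0, 0, -0.2, 0, 0, 0, 0, 0, 0, -0.2, 0, 0, 0, 0, 0, 0, -0.2, 0, 0, 0, 0, 0, 0]}}

```text
t: 15.45
tcp_pos: [482.5, -72.9, 231.7]
tcp_rot: [0.214, -3.126, -0.0]
wrist_force: [-11.5, -0.0, 2.4]
opening: 19.9
grasp_force: 30.0
```

```bash
python3 - <<'E'
from h import *
print(bot.sense()['wrist_force'])
im2,d2,p2=snap('top'); im3,d3,p3=snap('side')
a=cv2.convertScaleAbs(cv2.resize(im2[90:190,260:360],(400,400),interpolation=cv2.INTER_CUBIC),alpha=1.5)
b=cv2.convertScaleAbs(cv2.resize(im3[90:240,310:460],(400,400),interpolation=cv2.INTER_CUBIC),alpha=1.5)
cv2.imwrite('pics/c4.png',np.hstack([a,b])[:,:,::-1])
E
```

```text
[-11.50447467  -0.0143413    2.41336224]
```

View pics/c4.png

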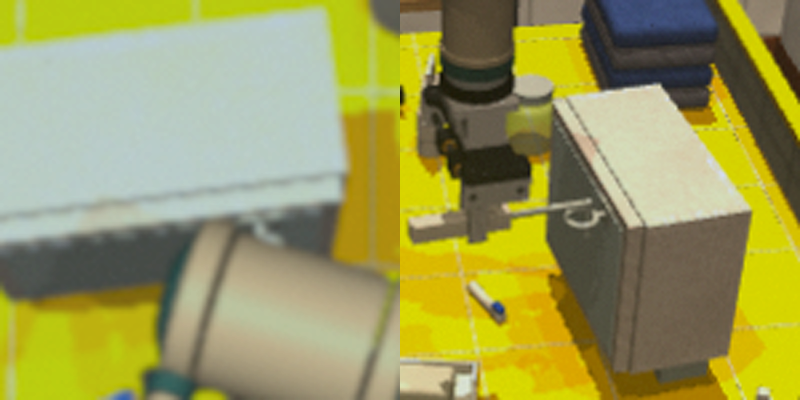

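The top view shows the panel flush with the carcass. The side view shows the door shut with the hook still in the eye at about (583,215). I'll release to the middle of the ring and lift out.

>>> {"fn": "move_arm", "kwargs": {"rows": [0.4, 0, 0, 0, 0, 0, 0, 0.8, 0, 0, 0, 0, 0, 0, 1.2, 0, 0, 0, 0, 0, 0, 1.6, 0, 0, 0, 0, 0, 0, 1.6, 0, 0, 0, 0, 0, 0, 1.6, 0, 0, 0, 0, 0, 0]}}

```text
t: 16.3
tcp_pos: [471.1, -75.1, 232.1]
tcp_rot: [-0.214, 3.133, -0.0]
wrist_force: [0.2, -0.7, -1.8]
opening: 19.4
grasp_force: 30.0
```

```bash
python3 plan.py "[0]"
```

```text
[471.1 -75.1 232.1] [ 0.2 -0.7 -1.8] 19.397475189034918
0 (np.float64(478.27897296860135), np.float64(-74.17835311838326), 231.5, np.float64(7.8)) shift [-0.73 -0.01  0.06] turn [-0.01  0.06  0.01]
door pts 839 q 0.025244193 [-70.77315     2.2709868]
```

Free in the ring (force about 0). Lifting slowly.

>>> {"fn": "move_arm", "kwargs": {"rows": [0.1, 0, -0.7, 0, 0, 0, 0, 0.1, 0, -1.5, 0, 0, 0, 0, 0.1, 0, -2.5, 0, 0, 0, 0, 0.1, 0, -3.5, 0, 0, 0, 0, 0.1, 0, -4.5, 0, 0, 0, 0, 0.1, 0, -6, 0, 0, 0, 0, 0.1, 0, -7.5, 0, 0, 0, 0, 0.1, 0, -9, 0, 0, 0, 0]}}

```text
t: 17.35
tcp_pos: [469.7, -75.2, 323.2]
tcp_rot: [-0.214, 3.134, -0.0]
wrist_force: [-0.1, 0.0, -1.0]
opening: 20.1
grasp_force: 30.0
```

```bash
python3 - <<'E'
from h import *
print(bot.sense()['wrist_force'])
go(440.2,-268.8,320,-16.3)
go(360,-160,320,-5)
E
python3 plan.py "[0]"
```

```text
[-0.11506004  0.00524496 -0.9570909 ]
(440.2, -268.8, 320, -16.3) shift [  5.55 -18.78   0.32] turn [-0.    0.03 24.12]
(360, -160, 320, -5) shift [12.02 -6.91  0.31] turn [-0.    0.03 12.82]
[469.7 -75.2 323.2] [-0.1  0.  -1. ] 20.12006512695969
0 (np.float64(478.27897296860135), np.float64(-74.17835311838326), 231.5, np.float64(7.8)) shift [-0.86 -0.02  9.17] turn [-0.01  0.03  0.02]
door pts 692 q -0.0054475823 [-68.420654    3.9945283]
```

The door now reads q≈0 with the pole out. Moving over the rest.

>>> {"fn": "move_arm", "kwargs": {"rows": [1.5, -4, 0, 0, 0, 4, 0, 3, -8, 0, 0, 0, 9, 0, 4, -12, 0, 0, 0, 14, 0, 5, -16, 0, 0, 0, 19, 0, 5.5, -18, 0, 0, 0, 23, 0, 5.55, -18.8, 0, 0, 0, 24.1, 0, 5.55, -18.8, 0, 0, 0, 24.1, 0, 5.55, -18.8, 0, 0, 0, 24.1, 0]}}

```text
t: 18.4
tcp_pos: [440.4, -267.7, 322.1]
tcp_rot: [0.442, 3.11, 0.001]
wrist_force: [-0.9, 0.7, -0.9]
opening: 20.1
grasp_force: 30.0
```

```bash
python3 - <<'E'
from h import *
s=bot.sense(); print(s['tcp_pos']); go(440.2,-268.8,320,-16.3); go(440.2,-268.8,110,-16.3)
im,d,p=snap('top','top5'); P=cloud(d,p); X=P.reshape(-1,3)
c,n=np.cos(np.radians(-16.3)),np.sin(np.radians(-16.3))
L=(X-s['tcp_pos'])@np.array([[c,-n,0],[n,c,0],[0,0,1]])
k=(L[:,2]>5)&(L[:,2]<35)&(abs(L[:,1])<25)&(L[:,0]>35)&(L[:,0]<150); Y=L[k]
for a in range(35,150,12):
    w=(Y[:,0]>=a)&(Y[:,0]<a+12)
    if w.any(): print(a,Y[w].mean(0).round(1),w.sum())
print(Y[:,0].max())
im,d,p=snap('wrist'); P=cloud(d,p); X=P.reshape(-1,3); L=(X-s['tcp_pos'])@np.array([[c,-n,0],[n,c,0],[0,0,1]])
k=(L[:,2]>5)&(L[:,2]<45)&(abs(L[:,1])<25)&(L[:,0]<-10)&(L[:,0]>-100); Y=L[k]
for a in range(-80,-10,10):
    w=(Y[:,0]>=a)&(Y[:,0]<a+10)
    if w.any(): print(a,Y[w].mean(0).round(1),w.sum())
print('butt',Y[:,0].min())
E
```

```text
[ 440.35848881 -267.69823226  322.0930743 ]
(440.2, -268.8, 320, -16.3) shift [-0.02 -0.11  0.21] turn [0.04 0.   0.12]
(440.2, -268.8, 110, -16.3) shift [-2.000e-02 -1.300e-01  2.121e+01] turn [0.04 0.   0.12]
119 [127.5   5.1  20.5] 3
131 [133.1   4.1  16.8] 3
133.75761790819902
-70 [-64.9  -0.8  30.9] 1037
-60 [-55.   -0.9  31.4] 1019
-50 [-45.   -0.8  31.4] 970
-40 [-35.   -0.9  31.4] 914
-30 [-25.   -0.8  31.4] 867
-20 [-14.9  -0.6  31.3] 855
butt -69.74011284473706
```

>>> {"fn": "move_arm", "kwargs": {"rows": [0, -0.1, 5, 0, 0, 0, 0, 0, -0.1, 10, 0, 0, 0, 0, 0, -0.1, 14, 0, 0, 0, 0, 0, -0.1, 17, 0, 0, 0, 0, 0, -0.1, 20, 0, 0, 0, 0, 0, -0.1, 22, 0, 0, 0, 0, 0, -0.1, 22, 0, 0, 0, 0, 0, -0.1, 22, 0, 0, 0, 0]}}

```text
t: 19.5
tcp_pos: [440.6, -270.0, 102.9]
tcp_rot: [0.444, 3.109, -0.001]
wrist_force: [0.0, -0.1, -1.3]
opening: 19.8
grasp_force: 30.0
```

```bash
python3 - <<'E'
from h import *
s=bot.sense(); print(s['tcp_pos'],s['wrist_force']); go(440.1,-268.8,55.8,-16.3)
E
```

```text
[ 440.62302213 -270.02269172  102.89731021] [ 0.02946574 -0.09882635 -1.25156546]
(440.1, -268.8, 55.8, -16.3) shift [0.09 0.11 4.71] turn [-0.03  0.09  0.05]
```

>>> {"fn": "move_arm", "kwargs": {"rows": [0.05, 0.1, 0.7, 0, 0, 0, 0, 0.05, 0.1, 1.4, 0, 0, 0, 0, 0.05, 0.1, 2.1, 0, 0, 0, 0, 0.05, 0.1, 2.8, 0, 0, 0, 0, 0.05, 0.1, 3.5, 0, 0, 0, 0, 0.05, 0.1, 4.1, 0, 0, 0, 0, 0.05, 0.1, 4.6, 0, 0, 0, 0, 0.05, 0.1, 4.6, 0, 0, 0, 0]}}

```text
t: 20.5
tcp_pos: [439.6, -268.8, 55.7]
tcp_rot: [-0.445, -3.11, -0.0]
wrist_force: [0.7, -0.4, -1.0]
opening: 20.0
grasp_force: 30.0
```

>>> {"fn": "move_arm", "kwargs": {"rows": [0, 0, 0.1, 0, 0, 0, 0, 0, 0, 0.1, 0, 0, 0, 2.3, 0, 0, 0.1, 0, 0, 0, 3, 0, 0, 0.1, 0, 0, 0, 5, 0, 0, 0.1, 0, 0, 0, 5, 0, 0, 0.1, 0, 0, 0, 5]}}

```text
t: 21.25
tcp_pos: [439.7, -268.8, 54.9]
tcp_rot: [-0.445, -3.11, -0.0]
wrist_force: [-0.0, 0.1, -0.1]
opening: 49.6
grasp_force: 0.0
```

>>> {"fn": "move_arm", "kwargs": {"rows": [0, 0, -2, 0, 0, 0, 5, 0, 0, -5, 0, 0, 0, 5, 0, 0, -10, 0, 0, 0, 5, 0, 0, -15, 0, 0, 0, 5, 0, 0, -20, 0, 0, 0, 5, 0, 0, -20, 0, 0, 0, 5, 0, 0, -20, 0, 0, 0, 5]}}

```text
t: 22.12
tcp_pos: [439.2, -268.4, 254.1]
tcp_rot: [-0.445, -3.109, -0.001]
wrist_force: [-0.5, 0.2, -1.0]
opening: 50.2
grasp_force: 0.0
```

```bash
python3 - <<'E'
from h import *
s=bot.sense(); print(s['tcp_pos'],s['wrist_force'],s['opening'])
im,d,p=snap('wrist'); P=cloud(d,p); z=P[:,:,2]
hsv=cv2.cvtColor(im,cv2.COLOR_RGB2HSV)
near=np.hypot(P[:,:,0]-441,P[:,:,1]+268)<130
q=near&(z>80)&(z<94)&(hsv[:,:,1]<60)&(hsv[:,:,2]>110)
q=cv2.morphologyEx(q.astype(np.uint8),cv2.MORPH_OPEN,np.ones((5,5)))
n,L,S,C=cv2.connectedComponentsWithStats(q); i=1+S[1:,4].argmax()
v,u=np.nonzero(L==i); X=atz(p,np.c_[u,v],87)[:,:2].astype(np.float32)
print(cv2.minAreaRect(X),np.median(z[L==i]))
im3,_,_=snap('side')
b=cv2.resize(im3[100:360,210:470],(600,600),interpolation=cv2.INTER_CUBIC)
cv2.imwrite('pics/end.png',cv2.convertScaleAbs(b,alpha=1.5)[:,:,::-1])
E
python3 plan.py "[0]"|tail -1
```

```text
[ 439.17644276 -268.36891074  254.13293601] [-0.5457414   0.18907361 -0.98843185] 50.240330889597175
((424.65179443359375, -265.13067626953125), (18.792970657348633, 107.26261901855469), 73.26628112792969) 86.61219115954717
door pts 742 q -6.3971675e-05 [-69.04549     2.8461502]
```

View pics/end.png

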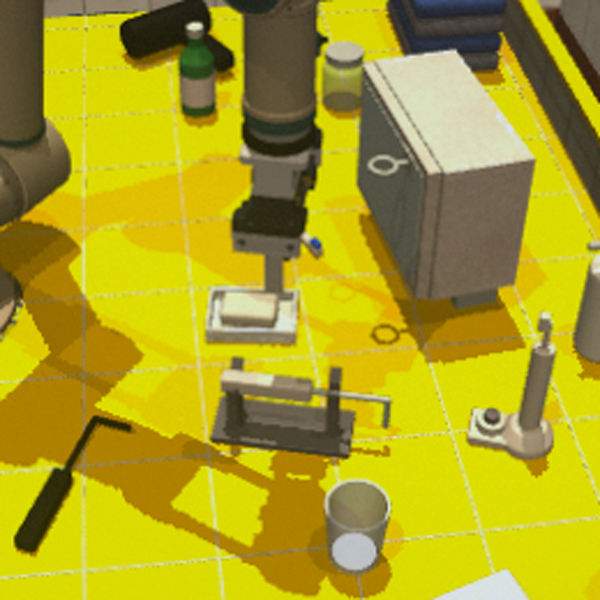

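The pole lies in both cradles with its hook down, at about (300,390). The door is shut with its ring at (382,163), and the other things are where they were. Handing in.

```bash
python3 -c "
from workcell import finish_job
print(finish_job())"
```

```text
the job is handed in; nothing more can be done
None
```

I closed the door with the hook in the eye and pressed it home at about 11.5 N, then put the pole back in its rest and handed the job in at about 22 s; the final pictures show the door shut and the pole lying in both cradles, but no verdict was returned.

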